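Gauge the tube in the bench caliper

TASK

Stand the steel tube upright on the base of the bench caliper, between its jaws, and let go of it. Then take the sliding jaw by its post and close it gently until the tube is nipped lightly but firmly against both jaws, without tilting the jaw or squeezing hard, and let go, leaving the tube nipped. Leave the rod, the block and the beaker alone.

Things in the scene. Friction and masses are not known exactly. Their poses are not given: they have to be found in the camera images.
- caliper: Bench caliper, bolted down. Dark steel base plate 150 (x) x 270 (y) x 12 mm thick; origin at the centre of its underside. A steel beam runs along y at x = +45 mm. Both jaws reach from it to -x, tips at x = -55 mm, tops 45 mm above the underside. The floor between the jaws is clear from x = -55 to +28 mm. A stop block 30 mm wide, as tall as the jaws, ends the beam at +y.
- fixed_jaw: The fixed jaw, a steel bar 115 x 25 x 33 mm at the -y end of the caliper; origin at the centre of its underside. Its face looks to the caliper's +y, 12.5 mm from the origin. Let into the face is an adjustable anvil, a flat steel pad 70 mm wide and 27 mm tall; it stands 2 to 12 mm proud of the face as last set, held tight, and counts as part of this jaw. The tube is nipped against the pad.
- sliding_jaw: The sliding jaw: slider block on the beam (34 x 44 x 31 mm) with a jaw reaching 100 mm towards its own -x; origin on the post's axis at the underside of the block, 14 mm above the caliper's underside. Its measuring face looks to its -y, 22 mm from the origin. It moves along the caliper's y only.
- post (a point): Top end of the upright round post on top of the slider, on its axis. The post is 16 mm in diameter and stands over the beam, from 45 to 90 mm above the caliper's underside; grip it within its upper 30 mm.
- gap (a joint): Distance in m between the sliding jaw's face and the bare face of the fixed jaw, the anvil's stand-out not counted (0 shut, grows as the jaw moves towards the caliper's +y, at most 0.117). The slider drags with about 2.5 N and stays where it is left.
- rock (a joint): Tilt of the sliding jaw about the post's axis, rad, 0 when parallel to the fixed jaw. The slider has springy play of about 18 N m per rad: a force on the jaw away from the post's axis tilts it. With the tube about 50 mm in front of the post, 9 N on the tube gives about 0.025 rad, which is too much; 2 to 5 N is right.
- rest (a point): A point on top of the caliper's base plate between the jaws: 45 mm from the fixed jaw's bare face, 50 mm in front of the line on which the post slides. A good place for the middle of the tube; there it clears both jaws at the start.
- tube: Plain steel tube standing on end, open at both ends, 80 mm tall, wall about 3 mm, outside diameter 33 mm. About 0.13 to 0.24 kg; when pushed along the base plate it drags with 1 to 3 N. Origin at the centre of its lower end, z up along its axis.
- mat: Black rubber mat 260 (x) x 150 (y) x 4 mm lying on the bench; origin at the centre of its underside. Tube, rod and block stand on it in a row along its x, about 80 mm apart, in any order.
- rod: Bystander: solid steel rod standing on end, 22 mm in diameter, 80 mm tall; origin at the centre of its lower end.
- block: Bystander: steel block standing on end, 30 x 30 x 70 mm; origin at the centre of its underside.
- beaker: Bystander: empty plastic beaker, 80 mm across the rim, 100 mm tall; origin at the centre of its underside.
Mind the look-alikes: they are no part of the job. What is shaped like the tube but orange is not meant.

How it is judged:
By the outcome, as a careful person would: the job done as asked, in the order asked, and still so for the second after the job is handed in, with the robot touching nothing.
It also fails if it takes over 61 s, if anything falls off the work surface, if the arm or the gripper's body presses on something with over 40 N, if the wrist force passes 120 N, or if a joint passes its speed limit or range.

ROBOT

A 6-joint arm with a two-finger parallel gripper is mounted at the origin on the work surface. World frame = base frame: x ahead of the robot, y to its left, z up, the work surface at z = 0. Lengths are in mm, angles in degrees, forces in N, time in s.
With the tool pointing down it reaches from about 375 to 925 mm from the base axis. Payload 5.7 kg.
Tool frame: the origin (TCP) lies midway between the tips of the shut fingers; the grasp point (between the pads) lies 19 mm behind it (robot.pinch_z is the distance from the TCP to the grasp point, in mm); z points along the fingers, y is the line along which they close (so a half turn about z gives the same grasp; the last joint's range is limited). The gripper opens to 88 mm and grips with 3 to 60 N. Pads are 20 mm wide; open, the fingers measure 115 mm over their backs; the gripper's body (75 mm by 178 mm) begins 61 mm behind the grasp point.
Start: joints at [-83.085, 20.558, 86.54, -0, 72.909, -6.595], TCP at [140.159, -583.363, 184.823] pointing down, gripper open.
Joint ranges: [-170.27, 170.27], [-57.76, 135], [12.27, 136.19], [-55.21, 235.2], [11.17, 155.16], [-170.74, 170.74]. Speed limits (degrees/s): [136.94, 136.94, 180, 180, 180, 180].

INTERFACE

Orientations are given as a 3x3 rotation matrix whose columns are the frame's x, y, z axes.
In Python, from cell import sense, vision, order, robot gives the robot as it stands.
- The arm moves only by the tool drive_tool, never from a script. Its argument "plan" is a list of rows, each a list of 7 numbers: the shift along the tool's x, y, z in mm, then the turn, a rotation vector about the tool's x, y, z in rad, then the finger opening in mm, from 0 to 87.8. In form: [[tx, ty, tz, wx, wy, wz, jaw], ...]. A call has 1 to 8 rows; each row is the pose to reach, as a shift and turn from the pose commanded when the call began, along the tool's axes at that moment; what a row does not reach only later rows make up. A row lasts 1/12 s, in which the tool goes at most 41.7 mm and 7.16 degrees, less where a joint would pass 70% of its speed; a pose out of reach is approached as far as the arm can. A call with a gripper value outside its range is refused whole. The fingers move at their own pace and stop on an object; "grip_force" is the grip in N (left out, the last holds). Time passes only in rows, so rows that repeat a pose let the fingers close. It gives the time, the measured TCP pose, the force, the opening and the grip force at its end, in the units of the state.
- sense(): the state, without advancing time (a new reading comes with each control period).
- vision.camera(name): name is "scene" or "top" or "wrist"; returns the picture (480x640x3 uint8, blue, green, red); there is no depth.
- vision.camera_model(name): a dict with "mtx" (3x3 intrinsics, pixels), "dist" ([k1, k2, p1, p2, k3] as OpenCV has them; the pictures are not rectified), "xyz" and "orientation" of the camera in the world; the wrist camera has in their place "mount" (4x4, takes a point from camera to tool coordinates, whose origin is the TCP and whose axes are the flange's). Camera axes: x right, y up, looking along -z (the intrinsics and any distortion apply to the point x, -y, -z); pixel columns grow to the right and rows downward; lengths in mm; the calibration is good to about 2 mm. A picture is of the moment at which its call begins: read the wrist's pose just before it. camera_model takes no time and is no camera call.
- order.sign_off(): hands the job in; it is judged then, once.
The state is a dict: "time": time; "joints": joint angles; "qvel": joint speeds; "joint_efforts": joint torques, N m; "tool_pos": TCP position; "orientation": TCP orientation; "force": force on the tool from outside, world axes, zero at the start; "torque": the same for the moment, N m; "width": finger opening in mm; "finger_force": force on a finger pad.
Only numpy, scipy, OpenCV 4.12 (cv2) and the standard library are available. Lean on these libraries where they do the work, as an engineer would, in place of code of your own. Each camera call takes 0.05 s, during which the arm holds its last target. There are 200 camera calls.

## Working session

There is one attempt and no reset: what is moved stays moved. The work goes in short steps, Python scripts to look and compute and a tool call to move; the robot and the scene stay as the last step left them, time stands still between calls to the robot, and variables do not carry over. Pictures are saved under pics/ and viewed, at most 10 in all, crops included, and the job is handed in when it is done.

Besides the shell and the picture viewer there is one more tool, called after "Call:" as name(argument=value, ...), one argument or row to a line, values as JSON. drive_tool: Moves the arm, as the interface text tells. Its arguments: {"type":"object","properties":{"plan":{"type":"array","items":{"type":"array","items":{"type":"number"}}},"grip_force":{"type":"number"}},"required":["plan"]}

```bash
ls; mkdir -p pics; python3 - <<'E'
from cell import sense, vision, order, robot
import cv2,numpy as np
s=sense(); print(s)
for n in("scene","top"):
    cv2.imwrite(f"pics/{n}1.png",vision.camera(n)); m=vision.camera_model(n); print(n,m)
print(vision.camera_model("wrist"))
E
```

```text
pics
{'time': 0.0, 'joints': array([-8.30839133e+01,  2.05980348e+01,  8.65981399e+01,  9.78473518e-05,
        7.29109150e+01, -6.59519322e+00]), 'qvel': array([ 0.01552744,  0.01978075, -0.07956564,  0.04717753,  0.15455705,
       -0.00162145]), 'joint_efforts': array([-2.21545772e-03, -5.15381241e+01, -2.70728284e+01,  6.72384887e-02,
        3.52068327e-02, -1.55234511e-04]), 'tool_pos': array([ 140.07710547, -582.62533997,  184.01428553]), 'orientation': array([[ 9.72324085e-01,  2.33636095e-01, -2.23444298e-04],
       [ 2.33636101e-01, -9.72322338e-01,  1.85566358e-03],
       [ 2.16290109e-04, -1.85651105e-03, -9.99998253e-01]]), 'force': array([0.33572518, 0.54495395, 0.13406682]), 'torque': array([ 0.02321267, -0.04955606, -0.04396675]), 'finger_force': 0.0, 'width': 87.72334575628868}
scene {'mtx': array([[596.2174845 ,   0.        , 320.01994746],
       [  0.        , 596.2174845 , 237.8085241 ],
       [  0.        ,   0.        ,   1.        ]]), 'dist': array([-0.03009382,  0.        ,  0.        ,  0.        ,  0.        ]), 'xyz': array([1068.88729981, -172.1986649
[... 547 characters left out ...]
4888],
       [-0.9966731 ,  0.08052524, -0.01258632],
       [ 0.00404415,  0.20309892,  0.97914987]])}
{'mtx': array([[386.35282283,   0.        , 319.89258546],
       [  0.        , 386.35282283, 238.37212941],
       [  0.        ,   0.        ,   1.        ]]), 'dist': array([-0.05902381,  0.        ,  0.        ,  0.        ,  0.        ]), 'mount': array([[ 9.83709845e-04,  9.65339300e-01,  2.60996297e-01,
         7.10402605e+01],
       [ 9.99999511e-01, -9.24109035e-04, -3.51080058e-04,
         1.03272589e+00],
       [-9.77223411e-05,  2.60996515e-01, -9.65339738e-01,
        -2.01174668e+02],
       [ 0.00000000e+00,  0.00000000e+00,  0.00000000e+00,
         1.00000000e+00]])}
```

View pics/scene1.png

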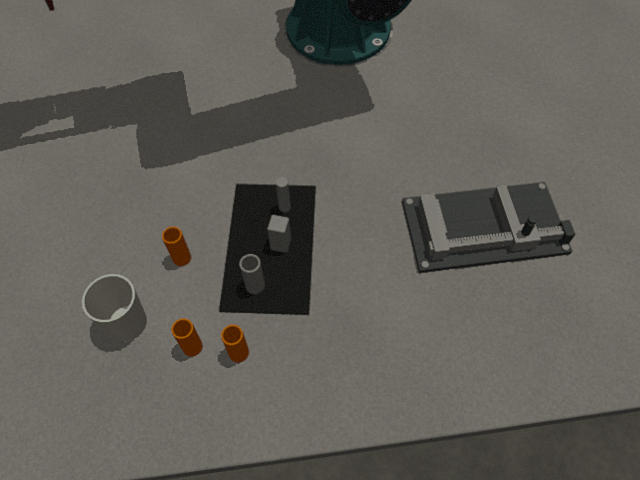

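View pics/top1.png

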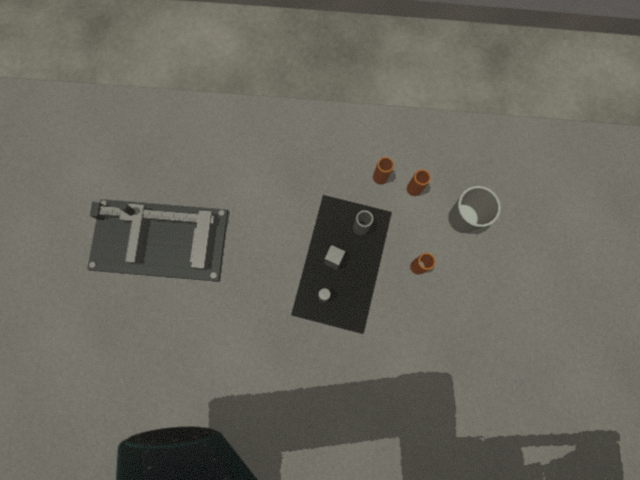

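Scene: the tube is the grey ring at (251,260), on the mat with the block at (279,228) and the rod at (283,190). The caliper is at right, with base corners about (403,198), (545,183), (572,250) and (418,269) and the post near (529,222). In the top view the tube rim is at (364,219). I'll enlarge the caliper and tube.

```bash
cat > h.py <<'E'
import numpy as np, cv2
from cell import sense, vision
def cam(n,s=None):
    m=vision.camera_model(n)
    if n!="wrist": return m["mtx"],m["dist"],m["orientation"],m["xyz"]
    R=s["orientation"]; M=m["mount"]
    return m["mtx"],m["dist"],R@M[:3,:3],R@M[:3,3]+s["tool_pos"]
def ray(c,uv,z):
    "pixel -> world point on plane z"
    K,D,R,t=c; p=cv2.undistortPoints(np.float64([[uv]]),K,D)[0,0]
    d=R@[p[0],-p[1],-1]; return t+d*(z-t[2])/d[2]
def proj(c,P):
    K,D,R,t=c; q=(np.atleast_2d(P)-t)@R; q=q*[1,-1,-1]
    return cv2.projectPoints(q,np.zeros(3),np.zeros(3),K,D)[0][:,0]
E
python3 - <<'E'
import cv2
a=cv2.imread("pics/scene1.png");
cv2.imwrite("pics/c1.png",cv2.resize(a[170:280,390:590],None,fx=4,fy=4,interpolation=cv2.INTER_CUBIC))
b=cv2.imread("pics/top1.png")
cv2.imwrite("pics/c2.png",cv2.resize(b[190:290,80:240],None,fx=5,fy=5,interpolation=cv2.INTER_CUBIC))
E
```

```text
(no output)
```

View pics/c1.png

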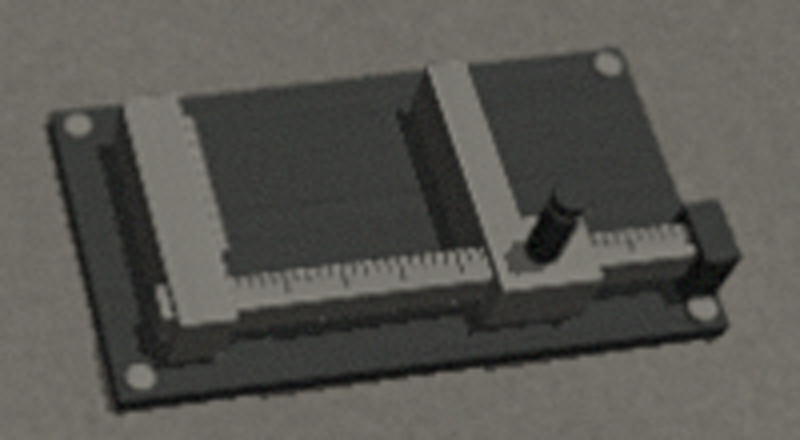

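View pics/c2.png

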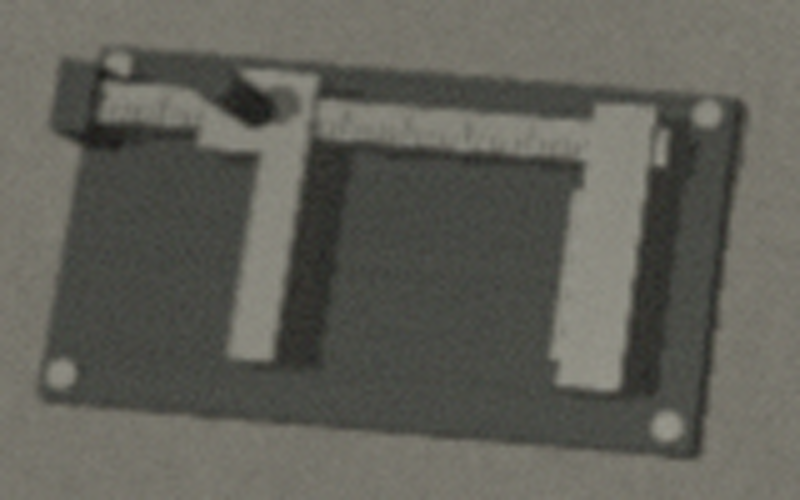

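The crops show the base corners, the anvil pad on the fixed jaw, the sliding jaw and the post (top end at scene crop ~(567,198), top crop ~(235,83)). Next I'll fit the caliper pose and the tube position.

```bash
python3 - <<'E'
from h import *
from scipy.optimize import least_squares
S=cam("scene");T=cam("top")
s_=lambda u,v:(390+u/4-.4,170+v/4-.4); t_=lambda u,v:(80+u/5-.4,190+v/5-.4)
C=np.array([[-75,-135,12],[-75,135,12],[75,-135,12],[75,135,12]])
ps=np.array([s_(52,113),s_(615,47),s_(117,403),s_(725,328)]); pt=np.array([t_(697,455),t_(40,400),t_(742,98),t_(106,48)])
Rz=lambda a:np.array([[np.cos(a),-np.sin(a),0],[np.sin(a),np.cos(a),0],[0,0,1]])
w=lambda p,L:np.asarray(L)@Rz(p[2]).T+[p[0],p[1],0]
def f(p,W=(1,1)): return np.r_[W[0]*(proj(S,w(p,C))-ps).ravel(),W[1]*(proj(T,w(p,C))-pt).ravel()]
for W in((1,1),(1,0),(0,1)):
    r=least_squares(f,[480,150,0],args=(W,)); print(W,r.x,np.degrees(r.x[2]),np.round(r.fun,1))
    if W==(1,1):p=r.x
inv=lambda P:(P-[p[0],p[1],0])@Rz(p[2])
print("post top",inv(ray(S,s_(567,198),90)),inv(ray(T,t_(235,83),90)))
print("anvil",[inv(ray(S,s_(*q),44)) for q in((186,115),(228,250))],[inv(ray(T,t_(*q),44)) for q in((574,190),(556,360))])
print("slid face",[inv(ray(S,s_(*q),45)) for q in((430,66),(505,290))],[inv(ray(T,t_(*q),45)) for q in((318,75),(275,360))])
print("tube",ray(S,(251.5,260.5),84),ray(T,(364.5,218.5),84))
print("block",ray(S,(279,222),74),ray(T,(336,254),74),"rod",ray(S,(283,182),84),ray(T,(324,294),84))
print("mat",[ray(S,q,4)for q in((236,184),(316,186),(221,310),(309,314))],"orange",[ray(S,q,80) for q in((184,327),(233,333),(174,234))])
E
```

```text
(1, 1) [ 5.55246300e+02  1.77881349e+02 -1.65307685e-03] -0.09471432682686165 [-2.2 -0.6  0.5 -0.7 -0.8 -0.3  0.8 -0.8 -0.  -0.3 -0.6 -0.6 -0.  -0.8
 -0.8 -1.2]
(1, 0) [ 5.56384451e+02  1.78349202e+02 -2.30200930e-03] -0.13189541731972243 [-1.8 -0.2  1.  -0.2 -0.4  0.2  1.2 -0.2 -0.  -0.  -0.  -0.  -0.  -0.
 -0.  -0. ]
(0, 1) [ 5.53833511e+02  1.76913124e+02 -7.66359913e-04] -0.04390918861308462 [-0.  -0.  -0.  -0.  -0.  -0.  -0.  -0.   0.4  0.4 -0.2  0.2  0.3 -0.2
 -0.5 -0.5]
post top [47.51979349 48.12569292 90.        ] [43.68097228 42.25582243 90.        ]
anvil [array([-43.03973621, -81.36328664,  44.        ]), array([ 26.70958889, -79.53821082,  44.        ])] [array([ 22.2168935 , -79.93466788,  44.        ]), array([-46.13377766, -82.13347928,  44.        ])]
slid face [array([-53.17248379,  31.20768582,  45.        ]), array([62.21728181, 30.22780694, 45.        ])] [array([60.37738759, 29.03084501, 45.        ]), array([-55.57886712,  27.63684084,  45.        ])]
tube [ 612.67813866 -229.71193947   84.        ] [ 613.714725   -234.73687438   84.        ]
block [ 541.32508262 -179.97500535   74.        ] [ 542.41297686 -185.7689718    74.        ] rod [ 468.74552713 -165.33590127   84.        ] [ 464.25430267 -168.74831351   84.        ]
mat [array([ 402.65988777, -251.9820795 ,    4.        ]), array([ 428.19111872, -104.9023535 ,    4.        ]), array([ 653.97906767, -292.13496129,    4.        ]), array([ 680.83027386, -149.27371507,    4.        ])] orange [array([ 708.86787711, -338.20749385,   80.        ]), array([ 728.23273984, -266.25007589,   80.        ]), array([ 544.14770379, -351.54047674,   80.        ])]
```

Caliper centre is about (555,178) with yaw ≈ 0, and the tube is at about (613,-232). I'll move over the tube and align the tool with the caliper axes.

Call:
drive_tool(
  plan=[
    [542,-231,0,0,0,0.236,87],
    [542,-231,0,0,0,0.236,87],
    [542,-231,0,0,0,0.236,87],
    [542,-231,0,0,0,0.236,87],
    [542,-231,0,0,0,0.236,87],
    [542,-231,0,0,0,0.236,87],
    [542,-231,0,0,0,0.236,87],
    [542,-231,0,0,0,0.236,87],
  ],
)

```text
time: 0.77
tool_pos: [408.2, -383.5, 184.6]
orientation: [[1.0, -0.0, -0.0], [-0.0, -1.0, 0.001], [-0.0, -0.001, -1.0]]
force: [1.7, -0.5, 0.2]
width: 87.3
finger_force: 0.0
```

Call:
drive_tool(
  plan=[
    [0,0,0,0,0,0,87],
  ],
)

```text
time: 0.85
tool_pos: [412.1, -380.2, 184.6]
orientation: [[1.0, 0.005, 0.002], [0.005, -1.0, 0.003], [0.002, -0.003, -1.0]]
force: [-0.5, 0.1, 0.3]
width: 87.2
finger_force: 0.0
```

Call:
drive_tool(
  plan=[
    [201,-148,20,0,0,0,87],
    [201,-148,20,0,0,0,87],
    [201,-148,20,0,0,0,87],
    [201,-148,20,0,0,0,87],
    [201,-148,20,0,0,0,87],
    [201,-148,20,0,0,0,87],
    [201,-148,20,0,0,0,87],
    [201,-148,20,0,0,0,87],
  ],
)

```text
time: 1.52
tool_pos: [608.8, -235.8, 163.8]
orientation: [[1.0, 0.003, -0.001], [0.003, -1.0, 0.001], [-0.001, -0.001, -1.0]]
force: [0.4, -0.6, 0.1]
width: 87.2
finger_force: 0.0
```

```bash
python3 - <<'E'
from h import *
s=sense(); im=vision.camera("wrist"); cv2.imwrite("pics/w1.png",im); np.savez("w1.npz",**{k:s[k] for k in("tool_pos","orientation")}); print(s["tool_pos"],s["orientation"])
E
```

```text
[ 608.84452493 -235.84682008  163.82182774] [[ 9.99993934e-01  3.24178003e-03 -1.27351196e-03]
 [ 3.24251177e-03 -9.99994579e-01  5.72946301e-04]
 [-1.27164769e-03 -5.77072204e-04 -9.99999025e-01]]
```

View pics/w1.png

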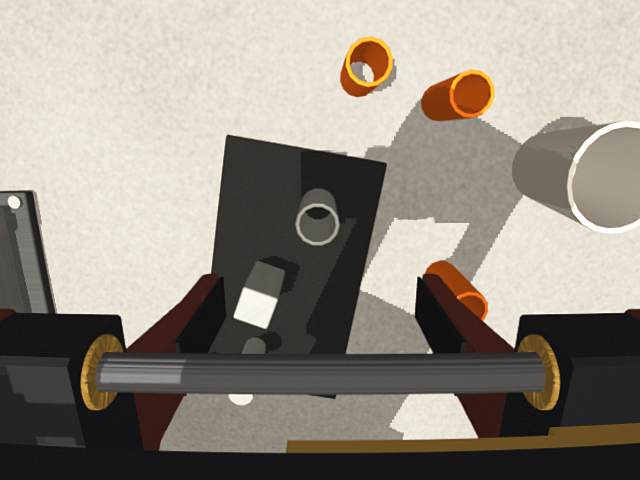

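The wrist view shows the tube rim centred at (318,224), ring diameter ~42 px. Nothing stands near the finger paths.

```bash
python3 - <<'E'
from h import *
c=cam("wrist",np.load("w1.npz"))
P=ray(c,(318,224),84); print(P, [ray(c,q,84) for q in((297,224),(339,224))])
E
```

```text
[ 615.16567466 -235.50307573   84.        ] [array([ 615.09928024, -219.83407301,   84.        ]), array([ 615.23589696, -251.1694127 ,   84.        ])]
```

Call:
drive_tool(
  plan=[
    [0,0,0,0,0,0,87],
    [0,0,0,0,0,0,87],
    [0,0,0,0,0,0,87],
  ],
)

```text
time: 1.82
tool_pos: [606.9, -238.5, 165.0]
orientation: [[1.0, -0.002, -0.0], [-0.002, -1.0, -0.0], [-0.0, 0.0, -1.0]]
force: [-0.7, 0.3, -0.4]
width: 86.8
finger_force: 0.0
```

Call:
drive_tool(
  plan=[
    [8,-3.5,30,0,0,0,87],
    [8,-3.5,60,0,0,0,87],
    [8,-3.5,90,0,0,0,87],
    [8,-3.5,110,0,0,0,87],
    [8,-3.5,115,0,0,0,87],
    [8,-3.5,115,0,0,0,87],
    [8,-3.5,115,0,0,0,45],
    [8,-3.5,115,0,0,0,42],
  ],
  grip_force=12,
)

```text
time: 2.48
tool_pos: [617.3, -234.8, 51.8]
orientation: [[1.0, -0.001, 0.003], [-0.001, -1.0, -0.001], [0.003, 0.001, -1.0]]
force: [0.0, 0.9, 0.1]
width: 77.1
finger_force: 0.0
```

Call:
drive_tool(
  plan=[
    [0,0,0,0,0,0,30],
    [0,0,0,0,0,0,20],
    [0,0,0,0,0,0,20],
    [0,0,0,0,0,0,20],
    [0,0,0,0,0,0,20],
    [0,0,0,0,0,0,20],
  ],
)

```text
time: 2.98
tool_pos: [616.1, -233.7, 50.0]
orientation: [[1.0, -0.0, 0.0], [-0.0, -1.0, 0.0], [0.0, -0.0, -1.0]]
force: [0.1, 0.9, 0.8]
width: 36.5
finger_force: 0.0
```

Call:
drive_tool(
  plan=[
    [0,0,0,0,0,0,20],
    [0,0,0,0,0,0,20],
    [0,0,0,0,0,0,20],
    [0,0,-2,0,0,0,20],
  ],
  grip_force=15,
)

```text
time: 3.32
tool_pos: [615.7, -233.6, 51.5]
orientation: [[1.0, -0.0, -0.001], [-0.0, -1.0, 0.001], [-0.001, -0.001, -1.0]]
force: [0.5, 0.5, 0.4]
width: 20.0
finger_force: 0.0
```

The fingers closed past 33 mm, so they missed the tube. I'll look.

```bash
python3 - <<'E'
from h import *
s=sense(); a=vision.camera("wrist"); b=vision.camera("scene")
b=cv2.resize(b[150:380,70:350],None,fx=2,fy=2)
o=np.zeros((600,800,3),np.uint8)
a2=cv2.resize(a,(400,300));o[:300,:400]=a2; o[:300,400:]=cv2.resize(b,(365,300))[:, :365] if 0 else cv2.copyMakeBorder(cv2.resize(b,(365,300)),0,0,0,35,0)
cv2.imwrite("pics/m1.png",cv2.resize(o[:300],(800,300)));cv2.imwrite("pics/w2.png",a)
print(s["tool_pos"],s["width"],s["joints"])
E
```

```text
[ 615.73410645 -233.59128621   51.48288667] 20.00480170404747 [-2.67847703e+01  3.28397426e+01  8.63312392e+01  7.24871112e-03
  6.08805560e+01  6.32249503e+01]
```

View pics/m1.png

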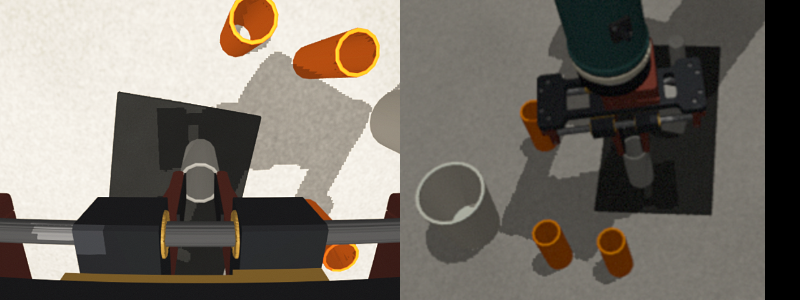

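```bash
python3 - <<'E'
from h import *
a=cv2.imread("pics/w2.png"); cv2.imwrite("pics/w2c.png",cv2.resize(a[190:350,220:430],None,fx=3.5,fy=3.5))
c=cam("wrist",sense())
for q in((320,270),(320,285),(320,300),(320,320)): print(q,ray(c,q,84)[:2])
E
```

```text
(320, 270) [ 626.5246579  -235.03226685]
(320, 285) [ 619.05610204 -235.03878525]
(320, 300) [ 611.41064647 -235.04546721]
(320, 320) [ 600.92295095 -235.05464785]
```

View pics/w2c.png

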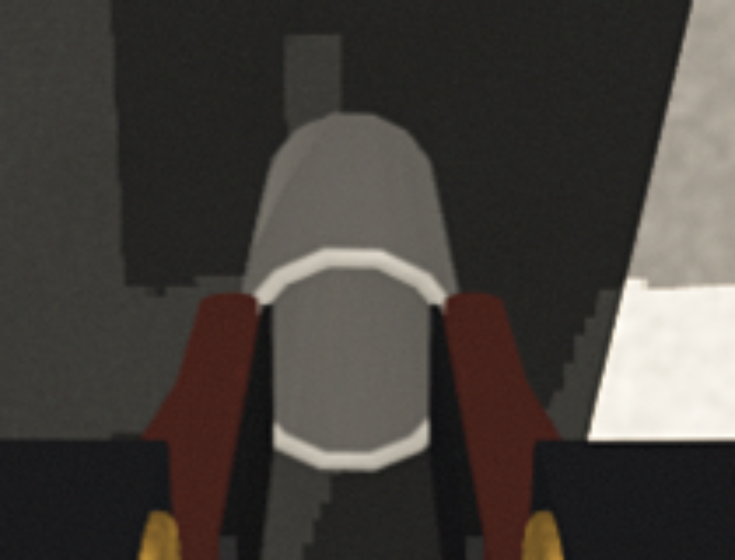

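```bash
python3 - <<'E'
from h import *
from scipy.optimize import least_squares
s=sense();c=cam("wrist",s);t=s["tool_pos"]
f=lambda q:(220+q[0]/3.5,190+q[1]/3.5)
for dz in(0,19,40):
    print(dz,[((proj(c,t+s["orientation"]@[dx,dy,-dz])[0]-[220,190])*3.5).round() for dx in(-10,10) for dy in(-10,10)])
S=cam("scene");T=cam("top");W=cam("wrist",np.load("w1.npz"))
def tri(obs):
    r=least_squares(lambda P:np.concatenate([proj(k,P)[0]-q for k,q in obs]),[600,-230,60]);return r.x.round(1),r.fun.round(1)
print("tube S,T",tri([(S,(251.5,260.5)),(T,(364.5,218.5))]))
print("tube S,T,W",tri([(S,(251.5,260.5)),(T,(364.5,218.5)),(W,(318,224))]))
print("tube W,W2",tri([(W,(318,224)),(c,f((351,363)))]))
print("block STW",tri([(S,(279,222)),(T,(336,254)),(W,(257,306))]))
E
```

```text
0 [array([280., 332.]), array([405., 332.]), array([278., 212.]), array([407., 212.])]
19 [array([273., 381.]), array([410., 381.]), array([271., 251.]), array([412., 251.])]
40 [array([264., 447.]), array([417., 447.]), array([262., 304.]), array([419., 304.])]
tube S,T (array([ 613.4, -231.6,   85.5]), array([-1.3,  0.1, -1.6, -0.1]))
tube S,T,W (array([ 614.5, -234.5,   83.4]), array([-2.9,  1.6, -0.2, -0.3, -1.4,  0.7]))
tube W,W2 (array([ 615.8, -235.3,   86.6]), array([-0.3,  0. ,  0.2, -0. ]))
block STW (array([ 542.1, -184.3,   71.7]), array([-2.5,  1.4, -0.8,  0.3, -1. ,  0.4]))
```

In the picture the finger ends sit about at the tube's rim height (~88), some 38 mm higher than the TCP reading implies. So the fingers closed above the tube. Opening and going about 33 mm lower is safe either way (body above the rim, tips above the mat).

Call:
drive_tool(
  plan=[
    [0,0,-10,0,0,0,87],
    [0,0,-10,0,0,0,87],
    [0,0,-10,0,0,0,87],
    [0,0,-10,0,0,0,87],
    [0,0,-10,0,0,0,87],
    [0,0,-10,0,0,0,87],
    [0,0,-10,0,0,0,87],
    [0,0,-10,0,0,0,87],
  ],
)

```text
time: 4.08
tool_pos: [615.9, -233.7, 61.7]
orientation: [[1.0, -0.0, -0.0], [-0.0, -1.0, 0.0], [-0.0, -0.0, -1.0]]
force: [-0.5, 0.8, 0.6]
width: 70.0
finger_force: 0.0
```

Call:
drive_tool(
  plan=[
    [0,0,10,0,0,0,70],
    [0,0,20,0,0,0,70],
    [0,0,30,0,0,0,70],
    [0,0,38,0,0,0,70],
    [0,0,43,0,0,0,70],
    [0,0,43,0,0,0,70],
  ],
)

```text
time: 4.58
tool_pos: [614.7, -233.1, 16.8]
orientation: [[1.0, -0.0, -0.003], [-0.0, -1.0, 0.002], [-0.003, -0.002, -1.0]]
force: [-0.1, 0.4, -0.7]
width: 70.1
finger_force: 0.0
```

```bash
python3 - <<'E'
from h import *
s=sense(); a=vision.camera("wrist"); b=vision.camera("scene"); cv2.imwrite("pics/w3.png",a); cv2.imwrite("pics/s3.png",b)
o=np.hstack([cv2.resize(a[190:450,180:460],(400,371)),cv2.resize(b[180:320,190:340],(398,371),interpolation=cv2.INTER_CUBIC)])
cv2.imwrite("pics/m3.png",o); print(s["tool_pos"],s["width"],s["force"])
S=cam("scene")
print([(proj(S,s["tool_pos"]+[0,d,z])[0]-[190,180])*2.65+[400,0] for d in(-35,35) for z in (0,38)])
E
```

```text
[ 614.68971496 -233.09012177   16.76504071] 70.05686079473881 [-0.08200907  0.35689568 -0.65467042]
[array([514.16735869, 274.34466219]), array([505.56673778, 246.74060098]), array([625.05117964, 260.62108965]), array([620.2561299 , 232.65070731])]
```

View pics/m3.png

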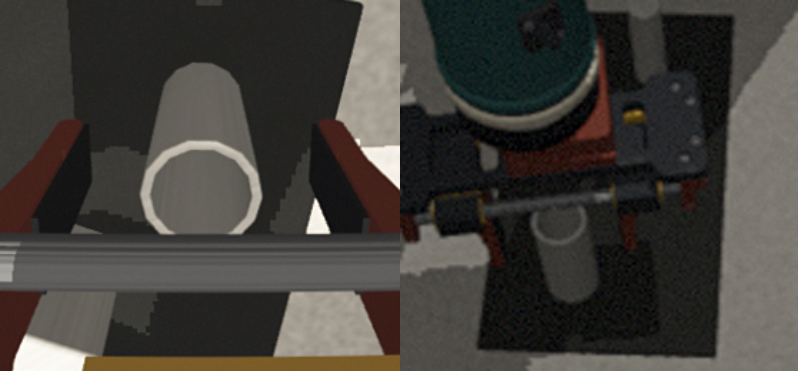

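Tube upright and centred between the fingers, which are lower now. Close.

Call:
drive_tool(
  plan=[
    [0,0,0,0,0,0,40],
    [0,0,0,0,0,0,30],
    [0,0,0,0,0,0,26],
    [0,0,0,0,0,0,24],
    [0,0,0,0,0,0,22],
    [0,0,0,0,0,0,22],
    [0,0,0,0,0,0,22],
    [0,0,0,0,0,0,22],
  ],
  grip_force=15,
)

```text
time: 5.35
tool_pos: [616.2, -233.8, 19.0]
orientation: [[1.0, -0.0, 0.0], [-0.0, -1.0, 0.0], [0.0, -0.0, -1.0]]
force: [-0.4, -0.3, 2.2]
width: 32.8
finger_force: 15.0
```

```bash
python3 - <<'E'
from h import *
s=dict(tool_pos=np.array([615,-233.2,17.2]),orientation=np.diag([1.,-1,-1]));c=cam("wrist",s)
for dz in(0,10,20,30,38,45):
    print(dz,[((proj(c,s["tool_pos"]+s["orientation"]@[dx,dy,-dz])[0]-[180,190])/.7).round() for dx in(-10,10) for dy in(-35,35)])
E
```

```text
0 [array([107., 135.]), array([286., 136.]), array([105.,  86.]), array([289.,  87.])]
10 [array([103., 145.]), array([290., 146.]), array([101.,  94.]), array([293.,  95.])]
20 [array([ 98., 156.]), array([295., 157.]), array([ 96., 103.]), array([298., 103.])]
30 [array([ 93., 169.]), array([300., 169.]), array([ 90., 113.]), array([303., 113.])]
38 [array([ 89., 179.]), array([304., 180.]), array([ 85., 122.]), array([307., 122.])]
45 [array([ 84., 189.]), array([308., 190.]), array([ 81., 130.]), array([312., 130.])]
```

The pads are actually 38 mm above the reported TCP, so the tube is gripped near its top at about z 57–84, clear of the jaw tops. Lift and carry to the caliper.

Call:
drive_tool(
  plan=[
    [0,0,-30,0,0,0,22],
    [0,0,-60,0,0,0,22],
    [-12,-30,-60,0,0,0,22],
    [-18,-70,-60,0,0,0,22],
    [-26,-110,-60,0,0,0,22],
    [-33,-150,-60,0,0,0,22],
    [-40,-190,-60,0,0,0,22],
    [-48,-230,-60,0,0,0,22],
  ],
)

```text
time: 6.02
tool_pos: [567.3, -2.1, 78.7]
orientation: [[1.0, -0.001, -0.0], [-0.001, -1.0, 0.0], [-0.0, -0.0, -1.0]]
force: [0.3, 0.3, -1.5]
width: 33.3
finger_force: 15.0
```

Call:
drive_tool(
  plan=[
    [0,0,0,0,0,0,22],
    [0,0,0,0,0,0,22],
  ],
)

```text
time: 6.18
tool_pos: [566.9, -1.5, 78.7]
orientation: [[1.0, 0.004, -0.001], [0.004, -1.0, 0.0], [-0.001, -0.0, -1.0]]
force: [0.8, 0.0, -1.6]
width: 32.8
finger_force: 15.0
```

```bash
python3 -c "
from cell import robot;print(robot.pinch_z)"
```

```text
18.700000000000003
```

Call:
drive_tool(
  plan=[
    [-6,-40,0,0,0,0,22],
    [-12,-80,0,0,0,0,22],
    [-17,-115,0,0,0,0,22],
    [-17,-125,0,0,0,0,22],
    [-17,-125,0,0,0,0,22],
    [-17,-125,0,0,0,0,22],
  ],
)

```text
time: 6.68
tool_pos: [551.8, 120.3, 78.8]
orientation: [[1.0, 0.001, 0.0], [0.001, -1.0, -0.001], [0.0, 0.001, -1.0]]
force: [0.7, -0.9, -2.1]
width: 33.3
finger_force: 15.0
```

```bash
python3 - <<'E'
from h import *
s=sense(); a=vision.camera("wrist"); cv2.imwrite("pics/w4.png",a); np.savez("w4.npz",**{k:s[k] for k in("tool_pos","orientation")}); print(s["tool_pos"],s["orientation"].round(3),s["width"])
E
```

```text
[551.80821141 120.33999319  78.81408892] [[ 1.     0.001  0.   ]
 [ 0.001 -1.    -0.001]
 [ 0.     0.001 -1.   ]] 33.25193550109431
```

View pics/w4.png

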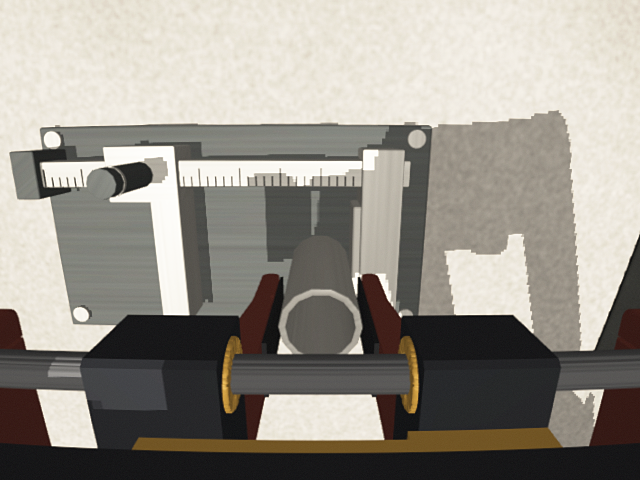

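Wrist view: tube held upright over the floor, the fixed jaw bare face edge at (363,150), the pad edge at (354,207), the sliding jaw face edge from (176,147) to (189,315), and the post top at (101,184).

```bash
python3 - <<'E'
from h import *
c=cam("wrist",np.load("w4.npz"))
for n,q,z in[("c+x-y",(432,127),12),("c+x+y",(41,128),12),("c-x+y",(73,324),12),("bare",(363,150),45),("pad",(354,207),42),("slide1",(176,147),45),("slide2",(189,315),45),("post",(101,184),90),("tube top",(320,322),144)]: print(n,ray(c,q,z).round(1))
E
```

```text
c+x-y [628.4  43.8  12. ]
c+x+y [629.5 312.1  12. ]
c-x+y [480.5 313.5  12. ]
bare [614.1  93.6  45. ]
pad [579.1  97.9  42. ]
slide1 [616.1 205.4  45. ]
slide2 [506.1 207.1  45. ]
post [599.8 228.9  90. ]
tube top [552.7 119.2 144. ]
```

Bare face at y≈93.6, pad at ≈98, post at (600,228.5). Lower the tube at y≈123, which leaves ~8 mm to the pad.

Call:
drive_tool(
  plan=[
    [-2,-3,10,0,0,0,22],
    [-2,-3,25,0,0,0,22],
    [-2,-3,38,0,0,0,22],
    [-2,-3,46,0,0,0,22],
    [-2,-3,49,0,0,0,22],
    [-2,-3,49,0,0,0,22],
    [-2,-3,49,0,0,0,22],
    [-2,-3,49,0,0,0,22],
  ],
)

```text
time: 7.4
tool_pos: [549.8, 124.0, 30.4]
orientation: [[1.0, -0.001, 0.001], [-0.001, -1.0, 0.0], [0.001, -0.0, -1.0]]
force: [-0.4, -0.7, -1.8]
width: 32.7
finger_force: 15.0
```

Call:
drive_tool(
  plan=[
    [0,0,1,0,0,0,22],
    [0,0,1.5,0,0,0,22],
    [0,0,1.5,0,0,0,22],
    [0,0,1.5,0,0,0,22],
  ],
)

```text
time: 7.73
tool_pos: [549.3, 124.4, 28.6]
orientation: [[1.0, -0.0, 0.0], [-0.0, -1.0, 0.0], [0.0, -0.0, -1.0]]
force: [0.3, 0.6, -2.1]
width: 33.2
finger_force: 15.0
```

Call:
drive_tool(
  plan=[
    [0,0,0.5,0,0,0,22],
    [0,0,1,0,0,0,22],
    [0,0,1,0,0,0,22],
    [0,0,1,0,0,0,22],
  ],
)

```text
time: 8.07
tool_pos: [549.1, 124.3, 27.3]
orientation: [[1.0, -0.0, -0.0], [-0.0, -1.0, 0.0], [-0.0, -0.0, -1.0]]
force: [-0.5, -0.5, -1.8]
width: 33.0
finger_force: 15.0
```

Call:
drive_tool(
  plan=[
    [0,0,0.5,0,0,0,22],
    [0,0,0.5,0,0,0,22],
    [0,0,0.5,0,0,0,22],
  ],
)

```text
time: 8.32
tool_pos: [549.3, 124.3, 27.0]
orientation: [[1.0, -0.0, 0.0], [-0.0, -1.0, 0.0], [0.0, -0.0, -1.0]]
force: [-0.1, 0.2, 0.5]
width: 33.0
finger_force: 15.0
```

Contact. Release gently and rise.

Call:
drive_tool(
  plan=[
    [0,0,0,0,0,0,35],
    [0,0,0,0,0,0,40],
    [0,0,0,0,0,0,50],
    [0,0,0,0,0,0,60],
    [0,0,0,0,0,0,60],
    [0,0,-15,0,0,0,60],
    [0,0,-40,0,0,0,60],
    [0,0,-70,0,0,0,60],
  ],
)

```text
time: 8.98
tool_pos: [547.3, 124.0, 96.1]
orientation: [[1.0, -0.0, -0.004], [-0.0, -1.0, -0.0], [-0.004, 0.0, -1.0]]
force: [0.1, -0.1, 0.3]
width: 59.8
finger_force: 0.0
```

Call:
drive_tool(
  plan=[
    [0,0,0,0,0,0,60],
    [0,0,0,0,0,0,60],
  ],
)

```text
time: 9.15
tool_pos: [550.9, 124.4, 98.7]
orientation: [[1.0, -0.0, 0.004], [-0.0, -1.0, 0.001], [0.004, -0.001, -1.0]]
force: [0.1, 0.6, -0.1]
width: 59.8
finger_force: 0.0
```

Call:
drive_tool(
  plan=[
    [15,-35,-5,0,0,0,50],
    [32,-70,-5,0,0,0,50],
    [45,-98,-5,0,0,0,50],
    [50,-104,-5,0,0,0,50],
    [50,-104,-5,0,0,0,50],
    [50,-104,-5,0,0,0,50],
    [50,-104,-5,0,0,0,50],
  ],
)

```text
time: 9.73
tool_pos: [597.6, 226.9, 100.8]
orientation: [[1.0, -0.001, -0.003], [-0.001, -1.0, -0.001], [-0.003, 0.001, -1.0]]
force: [0.5, 0.1, 0.3]
width: 49.9
finger_force: 0.0
```

Call:
drive_tool(
  plan=[
    [0,0,0,0,0,0,50],
    [0,0,0,0,0,0,50],
    [0,0,0,0,0,0,50],
  ],
)

```text
time: 9.98
tool_pos: [598.8, 227.3, 102.0]
orientation: [[1.0, -0.001, -0.0], [-0.001, -1.0, -0.0], [-0.0, 0.0, -1.0]]
force: [0.3, -0.1, 0.3]
width: 49.9
finger_force: 0.0
```

Call:
drive_tool(
  plan=[
    [1,-1,15,0,0,0,50],
    [1,-1,35,0,0,0,50],
    [1,-1,52,0,0,0,50],
    [1,-1,65,0,0,0,50],
    [1,-1,72,0,0,0,50],
    [1,-1,75,0,0,0,50],
    [1,-1,75,0,0,0,50],
    [1,-1,75,0,0,0,50],
  ],
)

```text
time: 10.65
tool_pos: [600.7, 229.3, 27.6]
orientation: [[1.0, -0.0, 0.001], [-0.0, -1.0, 0.0], [0.001, -0.0, -1.0]]
force: [1.0, -0.8, -0.1]
width: 49.9
finger_force: 0.0
```

Call:
drive_tool(
  plan=[
    [0,0,0,0,0,0,30],
    [0,0,0,0,0,0,22],
    [0,0,0,0,0,0,18],
    [0,0,0,0,0,0,14],
    [0,0,0,0,0,0,10],
    [0,0,0,0,0,0,8],
    [0,0,0,0,0,0,8],
    [0,0,0,0,0,0,8],
  ],
  grip_force=12,
)

```text
time: 11.32
tool_pos: [600.3, 229.5, 27.1]
orientation: [[1.0, -0.0, 0.0], [-0.0, -1.0, 0.0], [0.0, -0.0, -1.0]]
force: [-0.3, 0.8, 2.0]
width: 15.4
finger_force: 12.0
```

Post gripped. Slide toward the tube, about 55 mm of the ~66 mm to contact.

Call:
drive_tool(
  plan=[
    [0,4,0,0,0,0,8],
    [0,10,0,0,0,0,8],
    [0,17,0,0,0,0,8],
    [0,24,0,0,0,0,8],
    [0,31,0,0,0,0,8],
    [0,38,0,0,0,0,8],
    [0,44,0,0,0,0,8],
    [0,48,0,0,0,0,8],
  ],
)

```text
time: 11.98
tool_pos: [600.2, 180.1, 27.1]
orientation: [[1.0, -0.001, 0.0], [-0.001, -1.0, -0.0], [0.0, 0.0, -1.0]]
force: [-0.7, 2.9, 4.6]
width: 15.6
finger_force: 12.0
```

Call:
drive_tool(
  plan=[
    [0,1,0,0,0,0,8],
    [0,2,0,0,0,0,8],
    [0,3,0,0,0,0,8],
    [0,4,0,0,0,0,8],
    [0,5,0,0,0,0,8],
    [0,6,0,0,0,0,8],
    [0,7,0,0,0,0,8],
    [0,8,0,0,0,0,8],
  ],
)

```text
time: 12.65
tool_pos: [600.2, 173.6, 27.1]
orientation: [[1.0, 0.0, 0.0], [0.0, -1.0, 0.0], [0.0, -0.0, -1.0]]
force: [-1.4, 3.0, 6.1]
width: 15.7
finger_force: 12.0
```

Call:
drive_tool(
  plan=[
    [0,1,0,0,0,0,8],
    [0,2,0,0,0,0,8],
    [0,3,0,0,0,0,8],
    [0,4,0,0,0,0,8],
    [0,5,0,0,0,0,8],
    [0,6,0,0,0,0,8],
    [0,7,0,0,0,0,8],
    [0,7.5,0,0,0,0,8],
  ],
)

```text
time: 13.32
tool_pos: [600.2, 166.0, 27.0]
orientation: [[1.0, 0.0, 0.0], [0.0, -1.0, 0.0], [0.0, -0.0, -1.0]]
force: [-1.8, 3.5, 5.3]
width: 15.2
finger_force: 12.0
```

Call:
drive_tool(
  plan=[
    [0,0.4,0,0,0,0,8],
    [0,0.8,0,0,0,0,8],
    [0,1.2,0,0,0,0,8],
    [0,1.6,0,0,0,0,8],
    [0,2,0,0,0,0,8],
    [0,2.4,0,0,0,0,8],
    [0,2.8,0,0,0,0,8],
    [0,3.2,0,0,0,0,8],
  ],
)

```text
time: 13.98
tool_pos: [600.2, 162.9, 27.0]
orientation: [[1.0, 0.0, 0.0], [0.0, -1.0, 0.0], [0.0, -0.0, -1.0]]
force: [-0.6, 3.4, 5.1]
width: 15.7
finger_force: 12.0
```

Call:
drive_tool(
  plan=[
    [0,0.4,0,0,0,0,8],
    [0,0.8,0,0,0,0,8],
    [0,1.2,0,0,0,0,8],
    [0,1.6,0,0,0,0,8],
    [0,2,0,0,0,0,8],
    [0,2.4,0,0,0,0,8],
    [0,2.8,0,0,0,0,8],
    [0,3.2,0,0,0,0,8],
  ],
)

```text
time: 14.65
tool_pos: [600.2, 160.0, 27.1]
orientation: [[1.0, 0.0, 0.0], [0.0, -1.0, 0.001], [0.0, -0.001, -1.0]]
force: [-0.9, 3.4, 5.0]
width: 15.8
finger_force: 12.0
```

Call:
drive_tool(
  plan=[
    [0,0.3,0,0,0,0,8],
    [0,0.6,0,0,0,0,8],
    [0,0.9,0,0,0,0,8],
    [0,1.2,0,0,0,0,8],
    [0,1.5,0,0,0,0,8],
    [0,1.7,0,0,0,0,8],
    [0,1.9,0,0,0,0,8],
    [0,2,0,0,0,0,8],
  ],
)

```text
time: 15.32
tool_pos: [600.2, 158.0, 27.0]
orientation: [[1.0, 0.0, 0.0], [0.0, -1.0, 0.001], [0.0, -0.001, -1.0]]
force: [-1.0, 3.0, 4.9]
width: 15.3
finger_force: 12.0
```

Call:
drive_tool(
  plan=[
    [0,0.2,0,0,0,0,8],
    [0,0.4,0,0,0,0,8],
    [0,0.6,0,0,0,0,8],
    [0,0.8,0,0,0,0,8],
    [0,1,0,0,0,0,8],
    [0,1.2,0,0,0,0,8],
    [0,1.4,0,0,0,0,8],
    [0,1.5,0,0,0,0,8],
  ],
)

```text
time: 15.98
tool_pos: [600.2, 156.5, 27.1]
orientation: [[1.0, 0.0, 0.0], [0.0, -1.0, 0.001], [0.0, -0.001, -1.0]]
force: [-2.5, 4.1, 5.6]
width: 15.7
finger_force: 12.0
```

```bash
python3 - <<'E'
from h import *
s=sense();print(s["force"],s["torque"],s["tool_pos"])
a=vision.camera("wrist");cv2.imwrite("pics/w5.png",a);print(proj(cam("wrist",s),[[550,115,92],[550,115,12],[550,98,42],[550,136,45]]))
E
```

```text
[-2.52983167  4.08161159  5.63199679] [ 0.68097497  0.19805169 -0.05615184] [600.18949836 156.51308621  27.05562397]
[[413.46129275 428.37832519]
 [384.34114145 335.69495555]
 [423.48563739 362.64225637]
 [355.38845642 366.15840737]]
```

Call:
drive_tool(
  plan=[
    [0,0.2,0,0,0,0,8],
    [0,0.4,0,0,0,0,8],
    [0,0.6,0,0,0,0,8],
    [0,0.8,0,0,0,0,8],
    [0,0.8,0,0,0,0,8],
  ],
)

```text
time: 16.45
tool_pos: [600.2, 155.7, 27.1]
orientation: [[1.0, 0.0, 0.0], [0.0, -1.0, 0.001], [0.0, -0.001, -1.0]]
force: [-1.2, 3.8, 6.4]
width: 15.7
finger_force: 12.0
```

Call:
drive_tool(
  plan=[
    [0,0.2,0,0,0,0,8],
    [0,0.4,0,0,0,0,8],
    [0,0.6,0,0,0,0,8],
    [0,0.6,0,0,0,0,8],
  ],
)

```text
time: 16.78
tool_pos: [600.2, 155.1, 27.0]
orientation: [[1.0, 0.0, 0.0], [0.0, -1.0, 0.001], [0.0, -0.001, -1.0]]
force: [-1.3, 3.0, 6.1]
width: 15.8
finger_force: 12.0
```

Call:
drive_tool(
  plan=[
    [0,0.2,0,0,0,0,8],
    [0,0.4,0,0,0,0,8],
    [0,0.6,0,0,0,0,8],
    [0,0.6,0,0,0,0,8],
  ],
)

```text
time: 17.12
tool_pos: [600.2, 154.7, 27.1]
orientation: [[1.0, -0.0, 0.0], [-0.0, -1.0, 0.001], [0.0, -0.001, -1.0]]
force: [-0.9, 3.4, 5.6]
width: 15.9
finger_force: 12.0
```

Call:
drive_tool(
  plan=[
    [0,0.2,0,0,0,0,8],
    [0,0.4,0,0,0,0,8],
    [0,0.6,0,0,0,0,8],
    [0,0.6,0,0,0,0,8],
  ],
)

```text
time: 17.45
tool_pos: [600.2, 154.5, 27.1]
orientation: [[1.0, -0.0, 0.0], [-0.0, -1.0, 0.002], [0.0, -0.002, -1.0]]
force: [-1.1, 6.0, 5.9]
width: 15.8
finger_force: 12.0
```

Call:
drive_tool(
  plan=[
    [0,0.2,0,0,0,0,8],
    [0,0.4,0,0,0,0,8],
    [0,0.6,0,0,0,0,8],
    [0,0.6,0,0,0,0,8],
  ],
)

```text
time: 17.78
tool_pos: [600.3, 154.2, 27.1]
orientation: [[1.0, -0.0, 0.0], [-0.0, -1.0, 0.002], [0.0, -0.002, -1.0]]
force: [-1.3, 7.4, 5.4]
width: 15.4
finger_force: 12.0
```

Call:
drive_tool(
  plan=[
    [0,0.2,0,0,0,0,8],
    [0,0.4,0,0,0,0,8],
    [0,0.5,0,0,0,0,8],
    [0,0.5,0,0,0,0,8],
  ],
)

```text
time: 18.12
tool_pos: [600.3, 153.9, 27.1]
orientation: [[1.0, -0.0, 0.0], [-0.0, -1.0, 0.002], [0.0, -0.002, -1.0]]
force: [-1.0, 7.3, 4.9]
width: 15.7
finger_force: 12.0
```

Push has risen from ~3.3 N to ~7.3 N, i.e. ~4 N nip. I'll look before releasing.

```bash
python3 - <<'E'
from h import *
s=sense();print(s["force"],s["torque"])
a=vision.camera("wrist");b=vision.camera("scene");t=vision.camera("top")
o=np.hstack([cv2.resize(a[130:430,200:480],(420,450)),np.vstack([cv2.resize(b[170:270,395:565],(380,225),interpolation=cv2.INTER_CUBIC),cv2.resize(t[190:290,80:240],(380,225),interpolation=cv2.INTER_CUBIC)])])
cv2.imwrite("pics/m5.png",o)
E
```

```text
[-1.01291476  7.26121897  4.85992741] [ 1.32796522  0.18793242 -0.02257106]
```

View pics/m5.png

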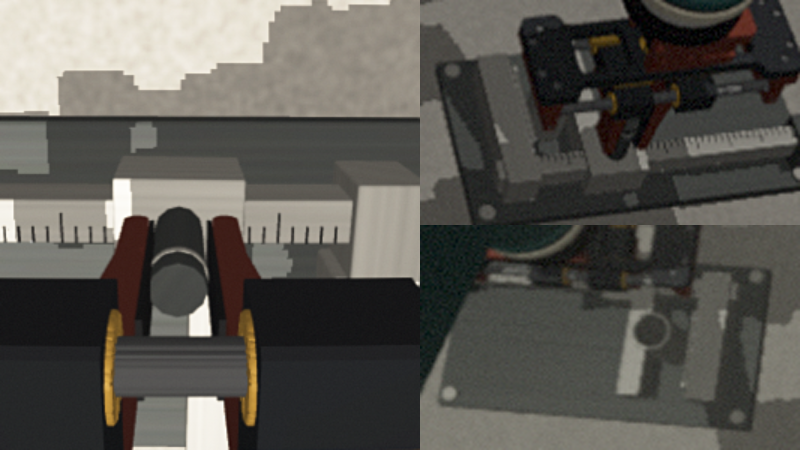

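```bash
python3 - <<'E'
from h import *
T=cam("top"); m=lambda x,y:(80+(x-420)/2.375-.3,190+(y-225)/2.25-.3)
print("tube",ray(T,m(651,330),92)); print("pad",ray(T,m(692,330),43)); print("slide",ray(T,m(640,380),45))
print(ray(T,m(633,330),92)[1]-ray(T,m(669,330),92)[1])
# expected px of nipped tube (y=114.5) rim
E
```

```text
tube [548.26721659 114.94920641  92.        ]
pad [559.8150824   96.14502827  43.        ]
slide [511.76706838 132.52564917  45.        ]
28.433460111861052
```

The tube has moved to y≈115, against the pad (98+16.5), with the jaw face on its other side and the tube upright. Release the post and rise.

Call:
drive_tool(
  plan=[
    [0,0,0,0,0,0,40],
    [0,0,0,0,0,0,40],
    [0,0,0,0,0,0,40],
    [0,0,0,0,0,0,40],
    [0,0,-8,0,0,0,40],
    [0,0,-25,0,0,0,40],
    [0,0,-55,0,0,0,40],
    [0,0,-90,0,0,0,40],
  ],
)

```text
time: 18.93
tool_pos: [598.2, 151.5, 116.4]
orientation: [[1.0, -0.0, -0.005], [-0.0, -1.0, -0.001], [-0.005, 0.001, -1.0]]
force: [0.7, 1.0, -0.1]
width: 40.1
finger_force: 0.0
```

Call:
drive_tool(
  plan=[
    [0,0,-20,0,0,0,40],
    [0,0,-20,0,0,0,40],
    [0,0,-20,0,0,0,40],
    [0,0,-20,0,0,0,40],
  ],
)

```text
time: 19.27
tool_pos: [599.4, 151.8, 136.3]
orientation: [[1.0, -0.0, -0.001], [-0.0, -1.0, -0.0], [-0.001, 0.0, -1.0]]
force: [-0.1, 0.6, 0.6]
width: 39.9
finger_force: 0.0
```

```bash
python3 - <<'E'
from h import *
s=sense();print(s["force"],s["tool_pos"],s["width"])
t=vision.camera("top");cv2.imwrite("pics/t6.png",t)
T=cam("top"); m=cv2.imread("pics/m5.png")[225:,420:]
n=cv2.resize(t[190:290,80:240],(380,225),interpolation=cv2.INTER_CUBIC)
# shift of tube patch since before the release
r=cv2.matchTemplate(n,m[80:135,205:255],cv2.TM_CCOEFF_NORMED);print(cv2.minMaxLoc(r))
r=cv2.matchTemplate(n,m[140:175,185:240],cv2.TM_CCOEFF_NORMED);print(cv2.minMaxLoc(r))
E
```

```text
[-0.14406646  0.57656936  0.61564544] [599.38139649 151.82599967 136.32904035] 39.88045363984958
(-0.7297771573066711, 0.9133734107017517, (330, 97), (205, 80))
(-0.7562581896781921, 0.9965400695800781, (300, 156), (185, 140))
```

The tube and the jaw both stayed put after the release, and the robot is clear. Handing in.

```bash
python3 -c "
from cell import order;print(order.sign_off())"
```

```text
the job is handed in; nothing more can be done
None
```

The tube stands upright on the caliper base, nipped between the anvil pad and the sliding jaw at an estimated 4 N before I let go. The post is released, and the job was handed in at about 19 s of the 61 s allowed.

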